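# Start a cap on its thread and screw it home

### The job

The cap of the wide, squat pot was put on without catching its thread and stands high. Turn it backward (anticlockwise seen from above) until it drops into the start of the thread, then screw it forward (clockwise) until it sits down on the rim with its grip bar in line with the two ribs on the pot's collar, and let go. The tall slim pot is already closed: leave its cap alone.

Things in the scene. Friction and masses are not known exactly. Their poses are not given: they have to be found in the camera images.
- cap_grip (a point): Centre (half-way up) of the grip bar on the loose aluminium cap of the wide pot. Bar 60 mm long along x, 16 wide (y), 26 high; z up. A stalk 10 mm high carries it above the round flange (66 mm across, 6 thick): flange top 23 mm below this point, underside 29 below. Two lugs below the flange, along x and -x. 0.3 kg. At the start its lugs rest on the rim and this point is 44.5 mm above pot_rim.
- cap_tip (a point): +x end of the same grip bar, 30 mm from cap_grip. Turn = angle of the bar's x from pot_rim's x, anticlockwise from above positive. Start: 8 to 40 degrees. At 75 (62 to 88) the lugs pass two gaps in the rim and the cap drops 11.6 mm if pushed lightly or held loosely; gripped tight it must be lowered. From there the thread takes it down 4 mm more as it is turned clockwise to 0, closed; stop at about -8.
- pot_rim (a point): Centre of the mouth, on top of the rim, of the wide squat steel pot: 80 mm across its collar, 62 high, fixed to the bench by a round foot 108 mm across. z up. Two dark ribs outside the collar, along x and -x, mark the closed direction of the bar. Closed, the flange sits on the rim and cap_grip is 29 mm above this point. Thread play: about 2 mm up and down, 1 mm sideways.
- slim_cap (a joint): Turn (rad, anticlockwise positive) of the cap on the other pot, tall and slim: 56 mm across, 85 high, same metals, smaller cap with a 42 mm grip bar that tops out 125 mm above the bench. 0 is closed, as at the start; it is to stay so.
Mind the look-alikes: they are no part of the job. Leave any pink or yellow look-alike of the part that bears slim_cap alone.

How it is judged:
By the outcome, as a careful person would: the job done as asked, in the order asked, and still so for the second after the job is handed in, with the robot touching nothing.
It also fails if it takes over 42 s, if anything falls off the work surface, if the arm or the gripper's body presses on something with over 40 N, if the wrist force passes 120 N, or if a joint passes its speed limit or range.

### The arm

A 6-joint arm with a two-finger parallel gripper is mounted at the origin on the work surface; the furniture and walls round the work are solid. World frame = base frame: x ahead of the robot, y to its left, z up, the work surface at z = 0. Lengths are in mm, angles in rad, forces in N, time in s.
With the tool pointing down it reaches from about 375 to 975 mm from the base axis. Payload 3.8 kg.
Tool frame: the origin (TCP) lies on the centre line of the jaws, within the pads' length; the fingertips stand 14 mm ahead of it and the grasp point (between the pads) lies 5 mm behind it; z points along the fingers, x is the direction in which the jaws open and shut, and the axes are right-handed (so a half turn about z gives the same grasp; the last joint's range is limited). The gripper opens to 88 mm and grips with 3 to 60 N. Pads are 18 mm wide; open, the fingers measure 123 mm over their backs; the gripper's body (75 mm by 187 mm) begins 45 mm behind the grasp point.
Start: joints at [-1.307, 0.264, 1.604, -0, 1.274, -0.037], TCP at [199.987, -644.689, 252.706] pointing down, gripper open.
Joint ranges: [-2.63, 2.63], [-0.94, 2.18], [0.31, 2.57], [-1.31, 4.45], [0, 2.66], [-2.55, 2.55]. Speed limits (rad/s): [2.57, 2.57, 3.14, 3.14, 3.14, 3.14].

### API

Orientations are given as a 3x3 rotation matrix whose columns are the frame's x, y, z axes.
In Python, from workcell import robot, vision, spotter gives the robot as it stands.
- The arm moves only by the tool step_arm, never from a script. Its argument "commands" is a list of rows, each an object with "claw": the finger opening in mm, from 0 to 88.1; "slide": the shift along the tool's x, y, z in units of 30 mm (1.0 is 30 mm), a list of three; "roll": the turn about the tool's z in rad. A call has 1 to 12 rows; each row is the pose to reach, as a shift and turn from the pose commanded when the call began, along the tool's axes at that moment; what a row does not reach only later rows make up. A row lasts 1/12 s, in which the tool goes at most 41.7 mm and 7.16 degrees, less where a joint would pass 70% of its speed; a pose out of reach is approached as far as the arm can. A call with a gripper value outside its range is refused whole. The fingers move at their own pace and stop on an object; "squeeze" is the grip in N (left out, the last holds). Time passes only in rows, so rows that repeat a pose let the fingers close. It gives the time, the measured TCP pose, the force and the opening at its end, in the units of the state.
- robot.get_state(): the state, without advancing time (a new reading comes with each control period).
- vision.get_image(name): name is "side" or "top"; returns a dict with "frame" (384x512x3 uint8, red, green, blue), "z_map" (384x512 float32, mm along the optical axis (not along the pixel's ray), 0 where there is no reading), "camera_matrix" (3x3 intrinsics, pixels), "rvec" (rotation vector, rad) and "tvec" (3), from world to camera coordinates, as OpenCV has them. Camera axes: x right, y down, z forward; pixel columns grow to the right and rows downward; lengths in mm; the calibration is good to about 2 mm. A picture is of the moment at which its call begins.
- robot.hand_in(): hands the job in, once; it reports no verdict.
Trained networks look in a picture, given as the dict that the camera call returned (one of the last four; its "shot" number tells which), for a name from the list of things; names that differ only in an ending like _2 or _b are one class to them, and where a whole thing is asked for, a point or a joint stands for the part that bears it (a point fixed in the world has none). Each returns a list of dicts, best first, with "score" (0 to 1); they miss things now and then, are a little off and sometimes report something else, mostly with a low value. They report only what shows in the picture. A call takes as long as a camera call. They do not tell look-alikes from the thing itself.
- spotter.look_for(name, picture): "position" ([column, row] in pixels, amid what is visible of it).
- spotter.outline_of(name, picture): "mask" (384x512 bool, what is visible of it) and "position" ([column, row] in pixels, amid what is visible of it).
- spotter.mark_of(name, picture): "position" ([column, row] in pixels: a listed point, or the origin of a listed thing).
The state is a dict: "time_s": time; "joint_positions": joint angles; "joint_velocities": joint speeds; "joint_torque": joint torques, N m; "position": TCP position; "ee_rot": TCP orientation; "ft_force": force on the tool from outside, world axes, zero at the start; "moment": the same for the moment, N m; "grip_width": finger opening in mm.
Only numpy, scipy, OpenCV 4.12 (cv2) and the standard library are available. Lean on these libraries where they do the work, as an engineer would, in place of code of your own. Each camera call takes 0.05 s, during which the arm holds its last target.

## Working session

There is one attempt and no reset: what is moved stays moved. The work goes in short steps, Python scripts to look and compute and a tool call to move; the robot and the scene stay as the last step left them, time stands still between calls to the robot, and variables do not carry over. Pictures are saved under pics/ and viewed, and the job is handed in when it is done.

Besides the shell and the picture viewer there is one more tool, called after ">>>" as a command line: name --argument value ..., lists and objects as JSON in quotes. step_arm: Moves the arm, as the interface text tells. Its arguments: {"type":"object","properties":{"commands":{"type":"array","items":{"type":"object","properties":{"claw":{"type":"number"},"slide":{"type":"array","items":{"type":"number"}},"roll":{"type":"number"}}}},"squeeze":{"type":"number"}},"required":["commands"]}

```bash
ls; mkdir -p pics
cat > h.py <<'E'
import numpy as np, cv2
from workcell import robot, vision, spotter
def save(n,img,scale=1,crop=None):
    f=img["frame"][:,:,::-1]
    if crop: x0,y0,x1,y1=crop; f=f[y0:y1,x0:x1]
    f=cv2.resize(f,None,fx=scale,fy=scale,interpolation=cv2.INTER_CUBIC)
    cv2.imwrite("pics/"+n,f)
def cam(img):
    R,_=cv2.Rodrigues(np.array(img["rvec"],float)); return np.array(img["camera_matrix"],float),R,np.array(img["tvec"],float).ravel()
def deproj(img,u,v,d=None):
    K,R,t=cam(img)
    if d is None:
        d=img["z_map"][int(round(v)),int(round(u))]
    p=np.linalg.inv(K)@np.array([u,v,1.])*d
    return R.T@(p-t)
def onplane(img,u,v,z):
    K,R,t=cam(img); r=R.T@np.linalg.inv(K)@np.array([u,v,1.]); c=-R.T@t
    return c+r*(z-c[2])/r[2]
def proj(img,P):
    K,R,t=cam(img); q=K@(R@np.array(P,float)+t); return q[:2]/q[2]
E
python3 - <<'E'
from h import *
np.set_printoptions(precision=1,suppress=True)
for c in ["side","top"]:
    im=vision.get_image(c); save(c+"0.png",im,1.5)
    K,R,t=cam(im); print(c,"campos",-R.T@t,K[0,0])
    for n in ["cap_grip","cap_tip","pot_rim","slim_cap"]:
        for f in (spotter.look_for,spotter.mark_of):
            for r in f(n,im)[:4]:
                u,v=r["position"]; print(n,f.__name__,np.array([u,v]),round(r["score"],2),deproj(im,u,v))
print(robot.get_state())
E
```

```text
pics
side campos [ 195.5 1174.1  926.6] 428.2273257756993
cap_grip call [216.6 260.7] 0.78 [464.8 359.4  96.9]
cap_grip call [217.7 256.8] 0.62 [460.9 358.3 111. ]
cap_tip call [217.8 263.9] 0.92 [462.  360.1  85.8]
cap_tip call [209.7 257.7] 0.95 [481.9 364.3 110.3]
pot_rim call [217.8 282.9] 0.8 [457.8 389.1  42.1]
pot_rim call [218.2 268.3] 0.68 [458.  372.5  81.9]
slim_cap call [267.8 131.8] 0.69 [ 443.1 -420.1   93.7]
slim_cap call [315.3 139.6] 0.56 [ 241.5 -353.7  107.7]
slim_cap call [233.6 162.6] 0.54 [ 528.9 -145.7  100.5]
slim_cap call [256.9 147.6] 0.46 [ 465.3 -281.5   93.4]Traceback (most recent call last):
  File "<stdin>", line 8, in <module>
ValueError: it knows: cap_grip, cap_tip, pot_rim
```

Run:
```python
from h import *
np.set_printoptions(precision=1,suppress=True)
for c in ["top"]:
    im=vision.get_image(c); save(c+"0.png",im,1.5)
    K,R,t=cam(im); print(c,"campos",-R.T@t,K[0,0])
    for n in ["cap_grip","cap_tip","pot_rim","slim_cap"]:
        for f in (spotter.look_for,spotter.mark_of):
            if n=="slim_cap" and f==spotter.mark_of: continue
            for r in f(n,im)[:4]:
                u,v=r["position"]; print(n,np.array([u,v]),round(r["score"],2),deproj(im,u,v))
    p=spotter.mark_of("cap_grip",im)[0]["position"];u,v=[int(a) for a in p]
    x0=max(0,u-60);y0=max(0,v-50)
    save("topcrop0.png",im,6,(x0,y0,x0+120,y0+95)); print(x0,y0)
print(robot.get_state())
```

```text
top campos [ 337.4  -13.3 1295.9] 433.36125955133156
cap_grip [112.7 178.3] 0.72 [462.5 344.4 100. ]
cap_grip [110.4 176.3] 0.62 [466.4 345.6 116.6]
cap_tip [111.4 179.7] 0.63 [456.8 342.4 118.5]
cap_tip [107.1 166. ] 0.94 [510.5 390.8  -0.2]
pot_rim [127.8 185. ] 0.79 [447.  315.9  51.6]
pot_rim [113.1 179.1] 0.7 [459.8 342.  104.4]
slim_cap [292.  152.3] 0.79 [ 517.2 -150.4  127.7]
slim_cap [367.3 246.3] 0.77 [ 254.8 -354.4   91.5]
slim_cap [387.1 176.4] 0.67 [ 445.7 -411.6  113. ]
slim_cap [339.5 172.1] 0.65 [ 459.7 -277.9  126.3]
50 126
{'time_s': 0.85, 'joint_positions': array([-1.3,  0.3,  1.6,  0. ,  1.3, -0. ]), 'joint_velocities': array([ 0.,  0.,  0., -0., -0., -0.]), 'joint_torque': array([ -0. , -50.2, -35.7,   0.1,   0. ,  -0. ]), 'position': array([ 200. , -644.7,  252.7]), 'ee_rot': array([[ 0.3, -1. ,  0. ],
       [-1. , -0.3, -0. ],
       [ 0. , -0. , -1. ]]), 'ft_force': array([ 0.3, -0.3, -0.3]), 'moment': array([0., 0., 0.]), 'grip_width': 88.26458065957429}
```

View pics/side0.png

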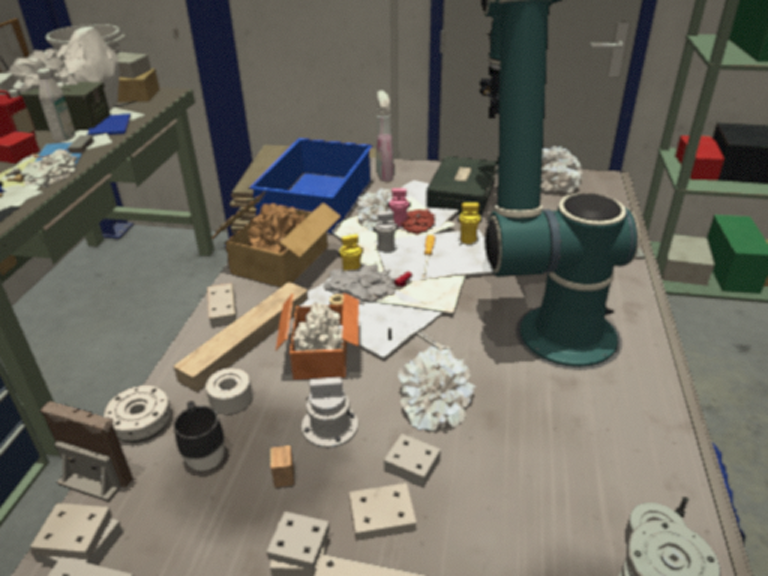

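View pics/top0.png

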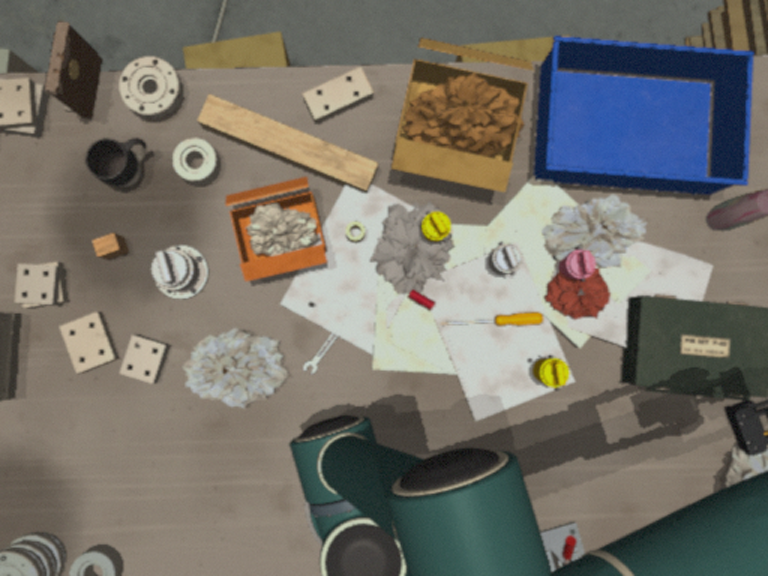

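View pics/topcrop0.png

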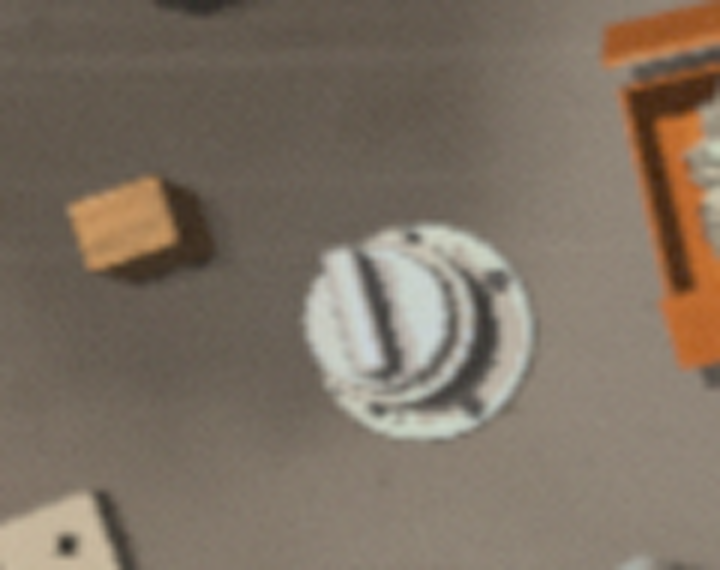

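Run:
```python
from h import *
np.set_printoptions(precision=1,suppress=True)
im=vision.get_image("side"); save("sidecrop0.png",im,9,(180,240,262,306))
for n in ["cap_grip","cap_tip","pot_rim"]:
    print(n,[ (np.round(r["position"],1),round(r["score"],2)) for r in spotter.mark_of(n,im)])
im2=vision.get_image("top"); save("topcrop1.png",im2,12,(95,155,145,205))
for n in ["cap_grip","cap_tip","pot_rim"]:
    print(n,[ (np.round(r["position"],1),round(r["score"],2)) for r in spotter.mark_of(n,im2)])
# all points near pot
for nm,im_ in (("side",im),("top",im2)):
    K,R,t=cam(im_); v,u=np.mgrid[0:384,0:512]; d=im_["z_map"]
    P=np.stack([u*d,v*d,d],-1)@np.linalg.inv(K).T; W=(P-t)@R
    m=(np.hypot(W[...,0]-463,W[...,1]-340)<80)&(d>0)
    Q=W[m]; print(nm,len(Q)); 
    h,e=np.histogram(Q[:,2],bins=np.arange(-10,140,6)); print(dict(zip(e[:-1].astype(int),h)))
    np.save(nm+"W.npy",W)
    for lo,hi in ((112,130),(78,90),(6,24)):
        s=Q[(Q[:,2]>lo)&(Q[:,2]<hi)]
        if len(s)>5:
            c=s[:,:2].mean(0); U,S,V=np.linalg.svd(s[:,:2]-c); print(lo,hi,len(s),c,"bbox",s.min(0),s.max(0),"mid",(s.min(0)+s.max(0))/2,"ang",np.degrees(np.arctan2(V[0,1],V[0,0])),S)
```

```text
cap_grip [(array([217.8, 257.2]), 0.75)]
cap_tip [(array([205.1, 257.2]), 0.55)]
pot_rim [(array([219.4, 270.4]), 0.7)]
cap_grip [(array([110. , 176.9]), 0.64)]
cap_tip [(array([104.9, 165.8]), 0.66)]
pot_rim [(array([115.8, 178.9]), 0.66)]
side 2018
{np.int64(-10): np.int64(50), np.int64(-4): np.int64(646), np.int64(2): np.int64(313), np.int64(8): np.int64(103), np.int64(14): np.int64(38), np.int64(20): np.int64(34), np.int64(26): np.int64(38), np.int64(32): np.int64(32), np.int64(38): np.int64(15), np.int64(44): np.int64(45), np.int64(50): np.int64(45), np.int64(56): np.int64(175), np.int64(62): np.int64(42), np.int64(68): np.int64(0), np.int64(74): np.int64(35), np.int64(80): np.int64(188), np.int64(86): np.int64(5), np.int64(92): np.int64(23), np.int64(98): np.int64(31), np.int64(104): np.int64(37), np.int64(110): np.int64(44), np.int64(116): np.int64(79), np.int64(122): np.int64(0), np.int64(128): np.int64(0)}
112 130 110 [464.8 355.1] bbox [437.1 340.7 112.1] [494.7 367.3 121.3] mid [465.9 354.  116.7] ang 15.60239345673224 [178.   49.5]
78 90 218 [462.6 365.4] bbox [431.8 336.
[... 594 characters left out ...]
int64(68): np.int64(3), np.int64(74): np.int64(10), np.int64(80): np.int64(209), np.int64(86): np.int64(64), np.int64(92): np.int64(2), np.int64(98): np.int64(12), np.int64(104): np.int64(12), np.int64(110): np.int64(20), np.int64(116): np.int64(105), np.int64(122): np.int64(17), np.int64(128): np.int64(0)}
112 130 134 [462.7 350.4] bbox [434.2 337.9 112.2] [492.  364.9 125.6] mid [463.1 351.4 118.9] ang -164.56302816530908 [194.3  54.2]
78 90 279 [462.  347.2] bbox [431.  319.5  78.4] [496.2 385.3  89.9] mid [463.6 352.4  84.2] ang 113.46224886813425 [319.8 274.4]
6 24 349 [455.8 330.2] bbox [389.1 264.5   6. ] [538.6 415.6  23.5] mid [463.8 340.1  14.8] ang 161.58115542406895 [663.7 468.9]
```

View pics/sidecrop0.png

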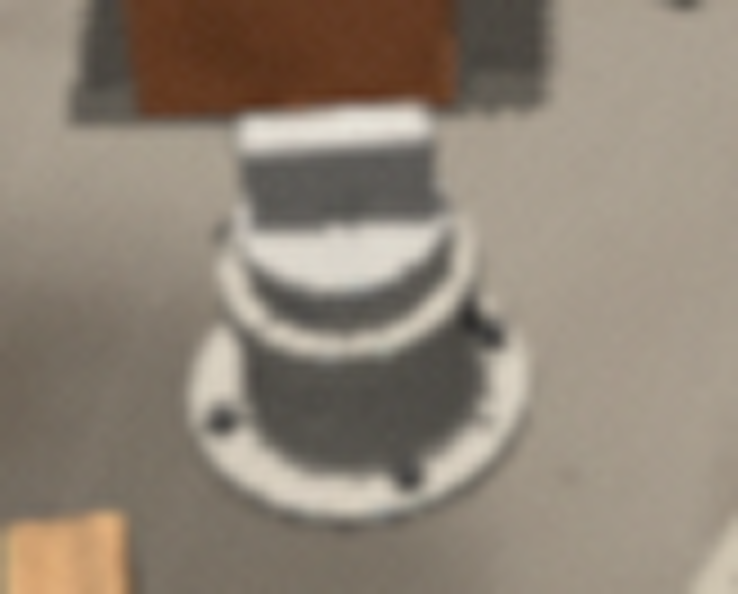

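View pics/topcrop1.png

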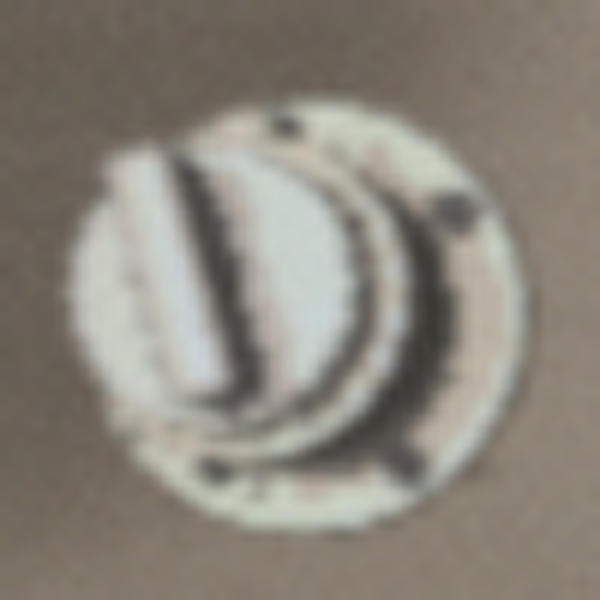

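Run:
```python
from h import *
np.set_printoptions(precision=1,suppress=True)
a=vision.get_image("side"); b=vision.get_image("top")
c0=np.array([464,353])
for im,L in ((b,dict(A=(118.75,165.2),B=(133.1,172.7),C=(128.75,193.75),D=(112.9,194))),(a,dict(b1=(204.7,286.4),b2=(225.2,292.8),b3=(234.2,276.7),r1=(232.2,275),r2=(204.7,265.8)))):
    for k,(u,v) in L.items():
        print(k,"zmap",deproj(im,u,v),end=" ")
        for z in (10,50,57,62):
            p=onplane(im,u,v,z)[:2]-c0; print(z,"r%.0f a%.0f"%(np.hypot(*p),np.degrees(np.arctan2(p[1],p[0]))),end="; ")
        print()
for z in (62,106.5,10): print(proj(b,(464,353,z)),proj(a,(464,353,z)))
```

```text
A zmap [505.  341.3  51.2] 10 r47 a0; 50 r43 a-15; 57 r42 a-18; 62 r42 a-21; 
B zmap [486.1 308.9  17.2] 10 r48 a-61; 50 r55 a-71; 57 r57 a-72; 62 r58 a-73; 
C zmap [424.3 323.   15.2] 10 r49 a-144; 50 r57 a-137; 57 r59 a-136; 62 r60 a-135; 
D zmap [422.  357.1  57.2] 10 r43 a155; 50 r42 a172; 57 r42 a174; 62 r42 a176; 
b1 zmap [500.1 381.1  12. ] 10 r45 a36; 50 r65 a69; 57 r70 a73; 62 r74 a75; 
b2 zmap [436.9 396.   13.5] 10 r48 a123; 50 r83 a116; 57 r89 a116; 62 r93 a115; 
b3 zmap [425.8 331.   11.3] 10 r44 a-148; 50 r50 a164; 57 r54 a158; 62 r57 a154; 
r1 zmap [422.3 363.8  52.7] 10 r42 a-137; 50 r42 a169; 57 r45 a161; 62 r48 a156; 
r2 zmap [504.8 348.7  60.5] 10 r79 a-42; 50 r47 a-18; 57 r43 a-10; 62 r40 a-4; 
[113.7 179.1] [218.3 268.1]
[108.8 177.6] [217.2 256.6]
[118.9 180.8] [219.6 281.1]
```

```bash
cat >> h.py <<'E'
def plan(target,yaw_deg,frm=None):
    """slide (30mm units) and roll to reach TCP target with tool-x yaw; frm=(pos,yaw) else state"""
    s=robot.get_state()
    p=np.array(s["position"]);R=np.array(s["ee_rot"]);y=np.degrees(np.arctan2(R[1,0],R[0,0]))
    d=R.T@(np.array(target,float)-p)/30
    r=-np.radians((yaw_deg-y+180)%360-180)
    print("t",round(s["time_s"],2),"pos",np.round(p,1),"yaw",round(y,2),"tilt",np.round(R[:,2],3),"w",round(s["grip_width"],1),"F",np.round(s["ft_force"],1),"M",np.round(s["moment"],2))
    print("slide",np.round(d,3),"roll",round(r,3),"q6",round(s["joint_positions"][5],2))
E
python3 - <<'E'
from h import *
plan((480,-380,255),-13)
E
```

```text
t 1.35 pos [ 200.  -644.7  252.7] yaw -72.77 tilt [ 0. -0. -1.] w 88.2 F [-0.1 -0.1  0.3] M [ 0.02 -0.07 -0.06]
slide [ -5.662 -11.528  -0.076] roll -1.043 q6 -0.04
```

Things that could be taken for the target, with their pixels in the top view:
- Wide squat steel pot at (112,178). This is my choice: the foot is about 108 mm across, the bar top is near z 119, and dark ribs show at (119,165) and (113,194).
- Slim steel pot at (337,172).
- Yellow look-alikes at (290,151) and (368,248), and a pink one at (387,176).
- Ring flanges at (100,58) and (130,107).

The close crop confirms the choice.

>>> step_arm --commands '[{"slide": [-5.66, -11.53, -0.1], "roll": -1.04, "claw": 70}, {"slide": [-5.66, -11.53, -0.1], "roll": -1.04, "claw": 70}, {"slide": [-5.66, -11.53, -0.1], "roll": -1.04, "claw": 70}, {"slide": [-5.66, -11.53, -0.1], "roll": -1.04, "claw": 70}, {"slide": [-5.66, -11.53, -0.1], "roll": -1.04, "claw": 70}, {"slide": [-5.66, -11.53, -0.1], "roll": -1.04, "claw": 70}, {"slide": [-5.66, -11.53, -0.1], "roll": -1.04, "claw": 70}, {"slide": [-5.66, -11.53, -0.1], "roll": -1.04, "claw": 70}, {"slide": [-5.66, -11.53, -0.1], "roll": -1.04, "claw": 70}, {"slide": [-5.66, -11.53, -0.1], "roll": -1.04, "claw": 70}]'

```text
time_s: 2.18
position: [483.8, -375.8, 256.0]
ee_rot: [[0.975, -0.223, 0.002], [-0.223, -0.975, 0.002], [0.002, -0.002, -1.0]]
ft_force: [0.1, -0.2, -0.0]
grip_width: 70.2
```

```bash
python3 -c "
from h import *
plan((570,20,255),47)"
```

```text
t 2.18 pos [ 483.8 -375.8  256. ] yaw -12.86 tilt [ 0.002  0.002 -1.   ] w 70.2 F [ 0.1 -0.2 -0. ] M [-0.05 -0.05  0.01]
slide [ -0.134 -13.504   0.062] roll -1.045 q6 -0.48
```

>>> step_arm --commands '[{"slide": [-0.1, -13.5, 0], "roll": -1.04}, {"slide": [-0.1, -13.5, 0], "roll": -1.04}, {"slide": [-0.1, -13.5, 0], "roll": -1.04}, {"slide": [-0.1, -13.5, 0], "roll": -1.04}, {"slide": [-0.1, -13.5, 0], "roll": -1.04}, {"slide": [-0.1, -13.5, 0], "roll": -1.04}, {"slide": [-0.1, -13.5, 0], "roll": -1.04}, {"slide": [-0.1, -13.5, 0], "roll": -1.04}, {"slide": [-0.1, -13.5, 0], "roll": -1.04}, {"slide": [-0.1, -13.5, 0], "roll": -1.04}, {"slide": [-0.1, -13.5, 0], "roll": -1.04}]'

```text
$.commands[0]: bad value
```

```bash
python3 -c "
from h import *
plan((464,353,200),106)"
```

```text
t 2.18 pos [ 483.8 -375.8  256. ] yaw -12.86 tilt [ 0.002  0.002 -1.   ] w 70.2 F [ 0.1 -0.2 -0. ] M [-0.05 -0.05  0.01]
slide [ -6.053 -23.535   1.905] roll -2.074 q6 -0.48
```

>>> step_arm --commands '[{"slide": [-0.1, -13.5, 0.0], "roll": -1.04, "claw": 70}, {"slide": [-0.1, -13.5, 0.0], "roll": -1.04, "claw": 70}, {"slide": [-0.1, -13.5, 0.0], "roll": -1.04, "claw": 70}, {"slide": [-0.1, -13.5, 0.0], "roll": -1.04, "claw": 70}, {"slide": [-0.1, -13.5, 0.0], "roll": -1.04, "claw": 70}, {"slide": [-0.1, -13.5, 0.0], "roll": -1.04, "claw": 70}, {"slide": [-0.1, -13.5, 0.0], "roll": -1.04, "claw": 70}, {"slide": [-0.1, -13.5, 0.0], "roll": -1.04, "claw": 70}, {"slide": [-0.1, -13.5, 0.0], "roll": -1.04, "claw": 70}, {"slide": [-0.1, -13.5, 0.0], "roll": -1.04, "claw": 70}, {"slide": [-0.1, -13.5, 0.0], "roll": -1.04, "claw": 70}]'

```text
time_s: 3.1
position: [570.3, 19.8, 255.9]
ee_rot: [[0.686, 0.727, 0.001], [0.727, -0.686, 0.002], [0.002, -0.001, -1.0]]
ft_force: [-0.6, -1.1, -0.2]
grip_width: 69.9
```

```bash
python3 -c "
from h import *
plan((464,353,200),106)"
```

```text
t 3.1 pos [570.3  19.8 255.9] yaw 46.65 tilt [ 0.001  0.002 -1.   ] w 69.9 F [-0.6 -1.1 -0.2] M [-0.04 -0.14  0.01]
slide [  5.642 -10.199   1.885] roll -1.036 q6 -0.83
```

>>> step_arm --commands '[{"slide": [5.64, -10.2, 1.9], "roll": -1.04, "claw": 45}, {"slide": [5.64, -10.2, 1.9], "roll": -1.04, "claw": 45}, {"slide": [5.64, -10.2, 1.9], "roll": -1.04, "claw": 45}, {"slide": [5.64, -10.2, 1.9], "roll": -1.04, "claw": 45}, {"slide": [5.64, -10.2, 1.9], "roll": -1.04, "claw": 45}, {"slide": [5.64, -10.2, 1.9], "roll": -1.04, "claw": 45}, {"slide": [5.64, -10.2, 1.9], "roll": -1.04, "claw": 45}, {"slide": [5.64, -10.2, 1.9], "roll": -1.04, "claw": 45}, {"slide": [5.64, -10.2, 1.9], "roll": -1.04, "claw": 45}, {"slide": [5.64, -10.2, 1.9], "roll": -1.04, "claw": 45}, {"slide": [5.64, -10.2, 1.9], "roll": -1.04, "claw": 45}]'

```text
time_s: 4.02
position: [464.4, 348.4, 198.3]
ee_rot: [[-0.276, 0.961, -0.0], [0.961, 0.276, -0.001], [-0.001, -0.001, -1.0]]
ft_force: [1.1, -0.3, 0.9]
grip_width: 45.1
```

```bash
python3 -c "
from h import *
im=vision.get_image('side'); save('side1.png',im,5,(160,200,300,310))
im=vision.get_image('top'); save('top1.png',im,6,(60,120,180,220))
plan((464,353,130),106)
plan((464,353,103),106)"
```

```text
t 4.12 pos [465.2 347.2 198.9] yaw 105.9 tilt [ 0.    -0.001 -1.   ] w 45.0 F [ 0.1  1.5 -0.1] M [ 0.05 -0.13  0.08]
slide [0.198 0.014 2.295] roll -0.002 q6 -1.25
t 4.12 pos [465.2 347.2 198.9] yaw 105.9 tilt [ 0.    -0.001 -1.   ] w 45.0 F [ 0.1  1.5 -0.1] M [ 0.05 -0.13  0.08]
slide [0.199 0.014 3.195] roll -0.002 q6 -1.25
```

View pics/side1.png

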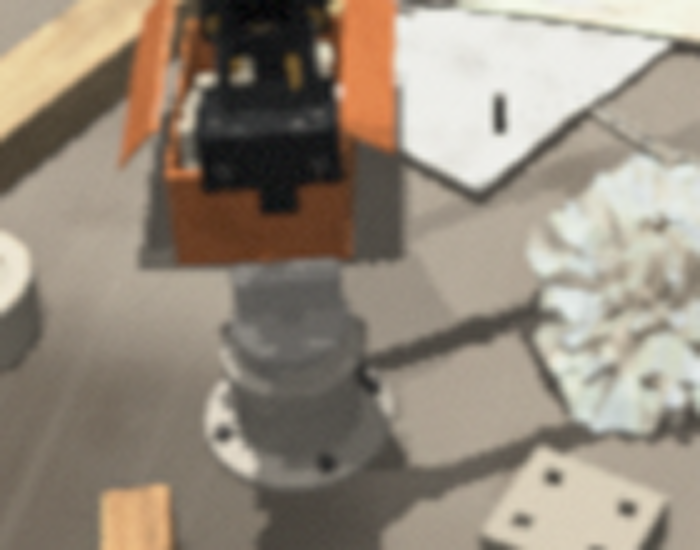

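View pics/top1.png

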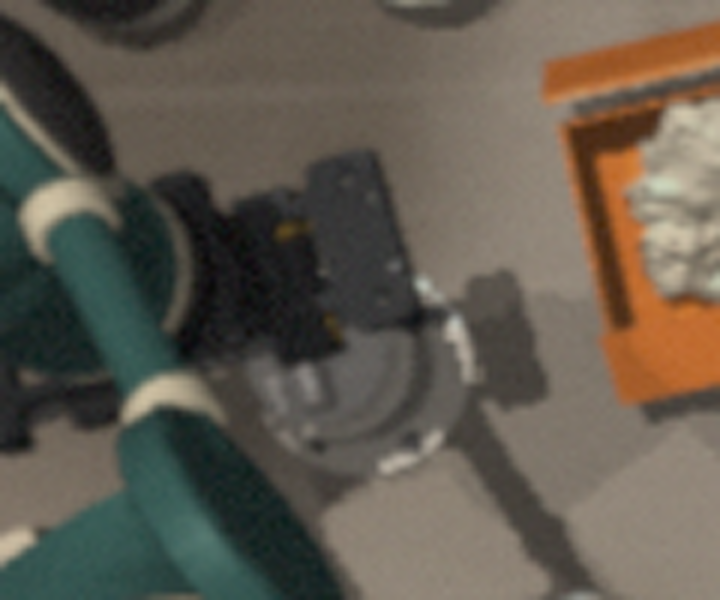

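The side view shows the open jaws at (215,238), straight above the bar, and the bar still at its start angle. In the top view the gripper hides half of the cap, with nothing in its way.

>>> step_arm --commands '[{"slide": [0.2, 0.01, 1.0], "roll": 0.0, "claw": 40}, {"slide": [0.2, 0.01, 2.0], "roll": 0.0, "claw": 40}, {"slide": [0.2, 0.01, 2.0], "roll": 0.0, "claw": 40}, {"slide": [0.2, 0.01, 2.0], "roll": 0.0, "claw": 40}]'

```text
time_s: 4.45
position: [462.6, 351.9, 137.3]
ee_rot: [[-0.273, 0.962, -0.003], [0.962, 0.273, -0.003], [-0.002, -0.004, -1.0]]
ft_force: [0.3, -0.0, 0.3]
grip_width: 39.9
```

```bash
python3 -c "
from h import *
im=vision.get_image('side'); save('side2.png',im,6,(160,210,280,310))
plan((464,353,103),106)"
```

```text
t 4.5 pos [463.8 353.  139.2] yaw 105.87 tilt [-0.    -0.001 -1.   ] w 40.4 F [ 0.4 -0.   0.9] M [ 0.06 -0.16 -0.04]
slide [-0.002  0.008  1.206] roll -0.002 q6 -1.24
```

View pics/side2.png

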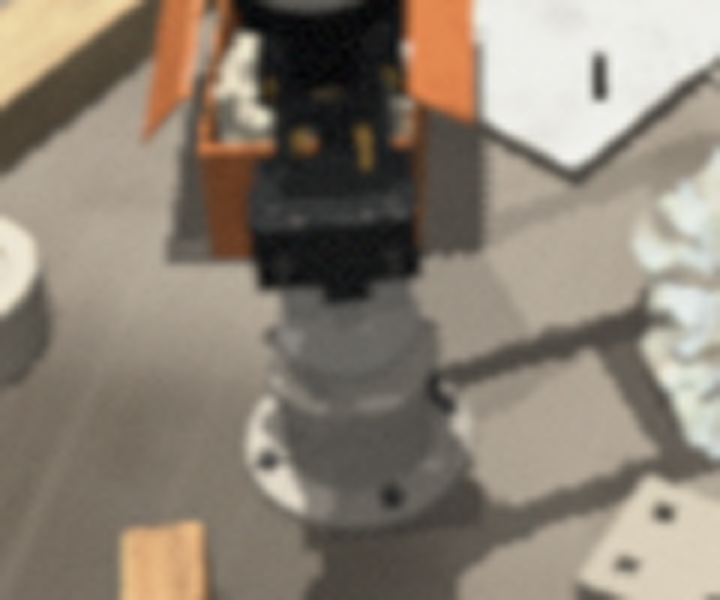

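The near finger hangs at (217,259), just above and in front of the bar, and is centred along it.

>>> step_arm --commands '[{"slide": [0.0, 0.0, 0.6], "roll": 0.0, "claw": 40}, {"slide": [0.0, 0.0, 1.2], "roll": 0.0, "claw": 40}, {"slide": [0.0, 0.0, 1.2], "roll": 0.0, "claw": 40}, {"slide": [0.0, 0.0, 1.2], "roll": 0.0, "claw": 40}]'

```text
time_s: 4.83
position: [463.8, 354.1, 103.9]
ee_rot: [[-0.275, 0.962, 0.001], [0.962, 0.275, 0.0], [0.0, 0.001, -1.0]]
ft_force: [0.0, 0.5, 0.2]
grip_width: 39.8
```

>>> step_arm --commands '[{"slide": [0.0, 0.0, 0.0], "roll": 0.0, "claw": 24}, {"slide": [0.0, 0.0, 0.0], "roll": 0.0, "claw": 20}, {"slide": [0.0, 0.0, 0.0], "roll": 0.0, "claw": 18}, {"slide": [0.0, 0.0, 0.0], "roll": 0.0, "claw": 16}, {"slide": [0.0, 0.0, 0.0], "roll": 0.0, "claw": 14}]' --squeeze 8

```text
time_s: 5.25
position: [464.0, 354.5, 104.0]
ee_rot: [[-0.276, 0.961, 0.002], [0.961, 0.276, 0.0], [-0.0, 0.002, -1.0]]
ft_force: [0.7, -2.9, 4.7]
grip_width: 16.1
```

```bash
python3 -c "
from h import *
plan((464,353,103),106)
im=vision.get_image('side'); save('side3.png',im,6,(160,210,280,310))
im=vision.get_image('top'); save('top3.png',im,6,(60,120,180,220))
plan((464,353,103),106)
"
```

```text
t 5.25 pos [464.  354.5 104. ] yaw 106.01 tilt [ 0.002  0.    -1.   ] w 16.1 F [ 0.7 -2.9  4.7] M [-0.37 -0.29 -0.05]
slide [-0.047 -0.014  0.034] roll 0.0 q6 -1.24
t 5.35 pos [464.  354.5 104. ] yaw 106.0 tilt [ 0.002  0.001 -1.   ] w 16.8 F [ 0.  -3.2  6.1] M [-0.46 -0.26 -0.03]
slide [-0.048 -0.016  0.034] roll 0.0 q6 -1.24
```

View pics/side3.png

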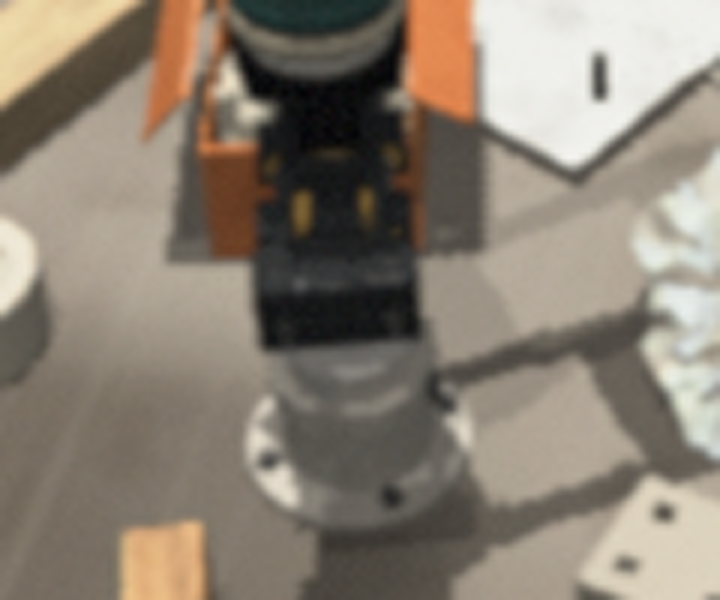

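>>> step_arm --commands '[{"slide": [-0.03, 0.0, 0.0], "roll": -0.07, "claw": 12}, {"slide": [-0.03, 0.0, 0.0], "roll": -0.14, "claw": 12}, {"slide": [-0.03, 0.0, 0.0], "roll": -0.21, "claw": 12}, {"slide": [-0.03, 0.0, 0.0], "roll": -0.28, "claw": 12}, {"slide": [-0.03, 0.0, 0.0], "roll": -0.35, "claw": 12}, {"slide": [-0.03, 0.0, 0.0], "roll": -0.42, "claw": 12}]' --squeeze 10

```text
time_s: 5.85
position: [464.0, 354.0, 103.6]
ee_rot: [[-0.646, 0.763, 0.001], [0.763, 0.646, 0.001], [-0.0, 0.002, -1.0]]
ft_force: [0.2, -1.0, 4.2]
grip_width: 16.2
```

```bash
python3 -c "
from h import *
plan((464,353,103),154.5)
im=vision.get_image('side'); save('side4.png',im,6,(160,210,280,310))
"
```

```text
t 5.85 pos [464.  354.  103.6] yaw 130.25 tilt [ 0.001  0.001 -1.   ] w 16.2 F [ 0.2 -1.   4.2] M [-0.08 -0.17 -0.11]
slide [-0.025 -0.023  0.021] roll -0.423 q6 -1.66
```

View pics/side4.png

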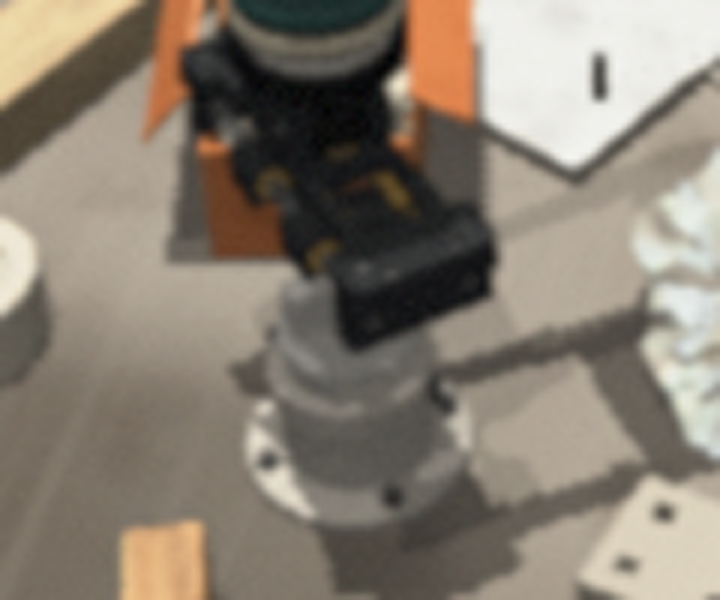

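The bar turns with the gripper; its free end shows at (212,258). The flange has not moved and the forces are small.

>>> step_arm --commands '[{"slide": [0.0, 0.0, 0.0], "roll": -0.07, "claw": 12}, {"slide": [0.0, 0.0, 0.0], "roll": -0.14, "claw": 12}, {"slide": [0.0, 0.0, 0.0], "roll": -0.21, "claw": 12}, {"slide": [0.0, 0.0, 0.0], "roll": -0.28, "claw": 12}, {"slide": [0.0, 0.0, 0.0], "roll": -0.35, "claw": 12}, {"slide": [0.0, 0.0, 0.0], "roll": -0.42, "claw": 12}, {"slide": [0.0, 0.0, 0.0], "roll": -0.42, "claw": 12}]'

```text
time_s: 6.48
position: [462.6, 353.1, 101.6]
ee_rot: [[-0.9, 0.436, -0.002], [0.436, 0.9, -0.001], [0.001, -0.002, -1.0]]
ft_force: [0.8, -1.2, -2.6]
grip_width: 15.8
```

```bash
python3 -c "
from h import *
plan((464,353,103),154.5)
im=vision.get_image('side'); save('side5.png',im,6,(160,210,280,310))
"
```

```text
t 6.48 pos [462.6 353.1 101.6] yaw 154.15 tilt [-0.002 -0.001 -1.   ] w 15.8 F [ 0.8 -1.2 -2.6] M [ 0.08 -0.21  0.  ]
slide [-0.043  0.016 -0.047] roll -0.006 q6 -2.08
```

View pics/side5.png

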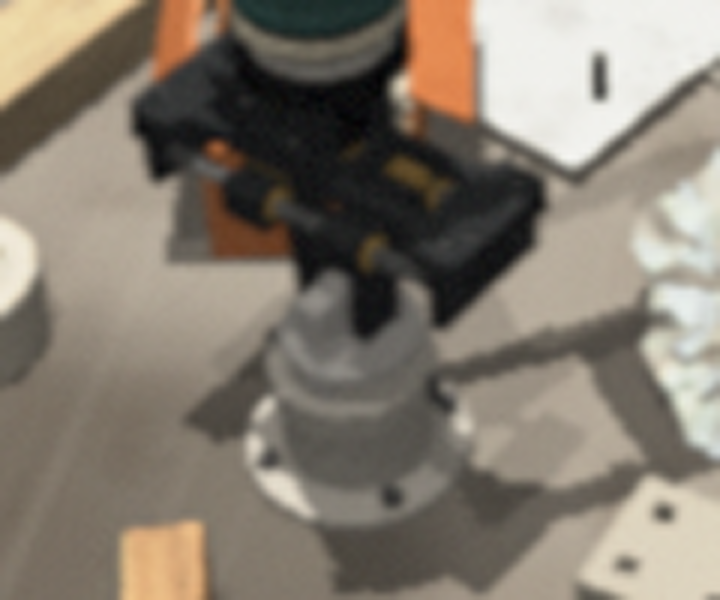

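The bar is now at about 75° and Fz has swung to -2.6 N, the weight of the cap. It hangs over the gaps, so I lower it now.

>>> step_arm --commands '[{"slide": [0.0, 0.0, 0.05], "roll": 0.0, "claw": 12}, {"slide": [0.0, 0.0, 0.1], "roll": 0.0, "claw": 12}, {"slide": [0.0, 0.0, 0.15], "roll": 0.0, "claw": 12}, {"slide": [0.0, 0.0, 0.2], "roll": 0.0, "claw": 12}, {"slide": [0.0, 0.0, 0.25], "roll": 0.0, "claw": 12}, {"slide": [0.0, 0.0, 0.3], "roll": 0.0, "claw": 12}, {"slide": [0.0, 0.0, 0.3], "roll": 0.0, "claw": 12}]'

```text
time_s: 7.12
position: [463.2, 353.3, 93.2]
ee_rot: [[-0.9, 0.437, -0.001], [0.437, 0.9, -0.0], [0.0, -0.001, -1.0]]
ft_force: [0.2, -0.1, -3.4]
grip_width: 16.0
```

```bash
python3 -c "
from h import *
plan((464,353,92),154.5)
im=vision.get_image('side'); save('side6.png',im,6,(160,210,280,310))
"
```

```text
t 7.12 pos [463.2 353.3  93.2] yaw 154.11 tilt [-0.001 -0.    -1.   ] w 16.0 F [ 0.2 -0.1 -3.4] M [ 0.12 -0.12 -0.02]
slide [-0.03   0.002  0.041] roll -0.007 q6 -2.08
```

View pics/side6.png

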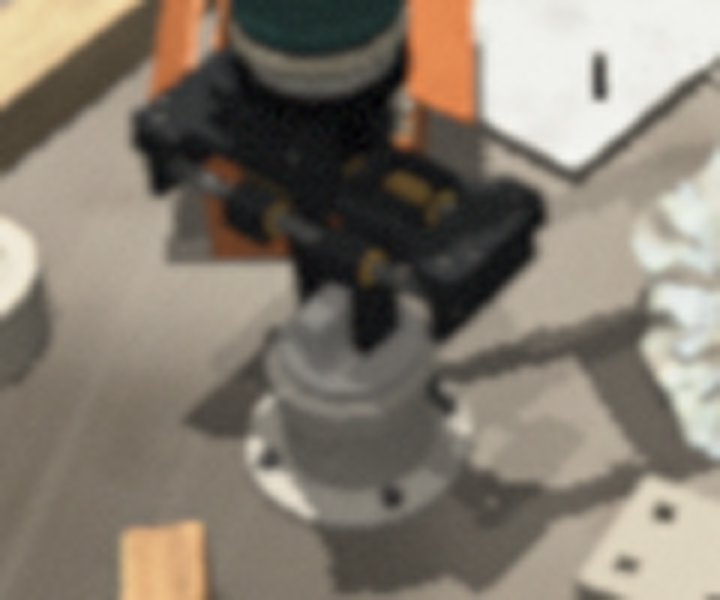

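The cap has moved down with the gripper and its flange is closer to the collar, with only its weight felt. I keep lowering until it touches.

>>> step_arm --commands '[{"slide": [0.0, 0.0, 0.04], "roll": 0.0, "claw": 12}, {"slide": [0.0, 0.0, 0.08], "roll": 0.0, "claw": 12}, {"slide": [0.0, 0.0, 0.12], "roll": 0.0, "claw": 12}, {"slide": [0.0, 0.0, 0.12], "roll": 0.0, "claw": 12}]'

```text
time_s: 7.5
position: [464.3, 353.3, 91.8]
ee_rot: [[-0.9, 0.436, 0.002], [0.436, 0.9, -0.0], [-0.001, 0.0, -1.0]]
ft_force: [-1.4, -4.4, 6.0]
grip_width: 16.0
```

```bash
python3 -c "
from h import *
plan((464,353,90),154.5)
"
```

```text
t 7.5 pos [464.3 353.3  91.8] yaw 154.13 tilt [ 0.002 -0.    -1.   ] w 16.0 F [-1.4 -4.4  6. ] M [-0.62  0.02 -0.05]
slide [ 0.004 -0.015  0.061] roll -0.006 q6 -2.08
```

Contact at 91.8 mm, which is 11.8 mm below the start height, so the lugs are through the gaps. I now screw it clockwise, following the 4 mm of pitch.

>>> step_arm --commands '[{"slide": [0.0, -0.02, 0.005], "roll": 0.07, "claw": 12}, {"slide": [0.0, -0.02, 0.01], "roll": 0.14, "claw": 12}, {"slide": [0.0, -0.02, 0.015], "roll": 0.21, "claw": 12}, {"slide": [0.0, -0.02, 0.02], "roll": 0.28, "claw": 12}, {"slide": [0.0, -0.02, 0.03], "roll": 0.35, "claw": 12}, {"slide": [0.0, -0.02, 0.04], "roll": 0.42, "claw": 12}, {"slide": [0.0, -0.02, 0.045], "roll": 0.49, "claw": 12}, {"slide": [0.0, -0.02, 0.05], "roll": 0.56, "claw": 12}]' --squeeze 15

```text
time_s: 8.17
position: [464.0, 352.9, 90.6]
ee_rot: [[-0.528, 0.849, 0.002], [0.849, 0.528, 0.0], [-0.001, 0.002, -1.0]]
ft_force: [-0.8, -5.0, 7.0]
grip_width: 15.9
```

```bash
python3 -c "
from h import *
plan((464,353,90),79.5)
im=vision.get_image('side'); save('side7.png',im,6,(160,210,280,310))
"
```

```text
t 8.17 pos [464.  352.9  90.6] yaw 121.88 tilt [ 0.002  0.    -1.   ] w 15.9 F [-0.8 -5.   7. ] M [-0.66  0.11  0.24]
slide [0.003 0.    0.02 ] roll 0.74 q6 -1.52
```

View pics/side7.png

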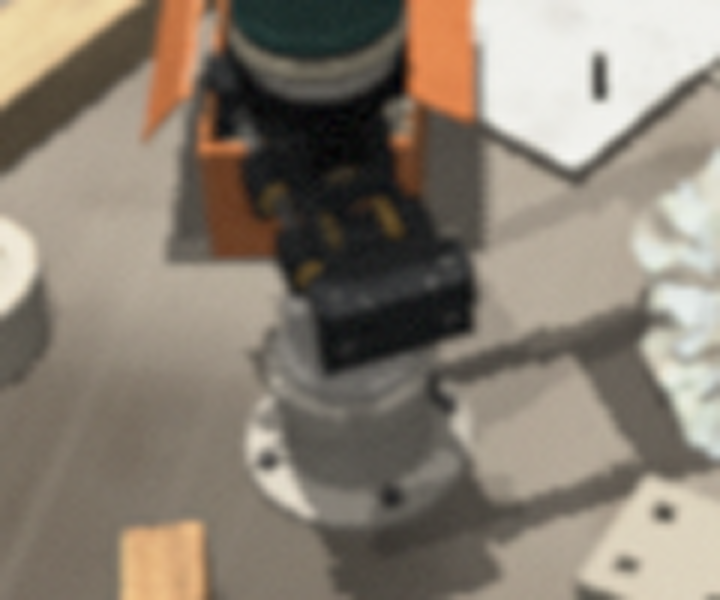

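The bar has turned back with the gripper and the flange is now low on the collar. Forces stay at or below 7 N, so I continue to closed.

>>> step_arm --commands '[{"slide": [-0.02, -0.01, 0.005], "roll": 0.07, "claw": 12}, {"slide": [-0.02, -0.01, 0.015], "roll": 0.14, "claw": 12}, {"slide": [-0.02, -0.01, 0.02], "roll": 0.21, "claw": 12}, {"slide": [-0.02, -0.01, 0.03], "roll": 0.28, "claw": 12}, {"slide": [-0.02, -0.01, 0.035], "roll": 0.35, "claw": 12}, {"slide": [-0.02, -0.01, 0.045], "roll": 0.42, "claw": 12}, {"slide": [-0.02, -0.01, 0.05], "roll": 0.49, "claw": 12}, {"slide": [-0.02, -0.01, 0.055], "roll": 0.55, "claw": 12}]'

```text
time_s: 8.88
position: [464.1, 352.3, 88.6]
ee_rot: [[-0.007, 1.0, 0.002], [1.0, 0.007, -0.0], [-0.0, 0.002, -1.0]]
ft_force: [-1.6, -4.5, 5.5]
grip_width: 15.7
```

```bash
python3 -c "
from h import *
plan((464,353,88.5),79.5)
"
```

```text
t 8.88 pos [464.1 352.3  88.6] yaw 90.38 tilt [ 0.002 -0.    -1.   ] w 15.7 F [-1.6 -4.5  5.5] M [-0.6  -0.03  0.25]
slide [ 0.025 -0.005  0.003] roll 0.19 q6 -0.97
```

>>> step_arm --commands '[{"slide": [0.0, 0.0, 0.005], "roll": 0.06, "claw": 12}, {"slide": [0.0, 0.0, 0.01], "roll": 0.12, "claw": 12}, {"slide": [0.0, 0.0, 0.02], "roll": 0.19, "claw": 12}, {"slide": [0.0, 0.0, 0.02], "roll": 0.2, "claw": 12}, {"slide": [0.0, 0.0, 0.02], "roll": 0.2, "claw": 12}]'

```text
time_s: 9.3
position: [464.2, 352.2, 88.6]
ee_rot: [[0.189, 0.982, 0.002], [0.982, -0.189, -0.0], [0.0, 0.002, -1.0]]
ft_force: [-1.3, -4.4, 7.1]
grip_width: 16.0
```

```bash
python3 -c "
from h import *
plan((464,353,88.5),79.5)
im=vision.get_image('side'); save('side8.png',im,6,(160,210,280,310))
"
```

```text
t 9.3 pos [464.2 352.2  88.6] yaw 79.1 tilt [ 0.002 -0.    -1.   ] w 16.0 F [-1.3 -4.4  7.1] M [-0.75  0.06  0.25]
slide [ 0.024 -0.012  0.002] roll -0.007 q6 -0.77
```

View pics/side8.png

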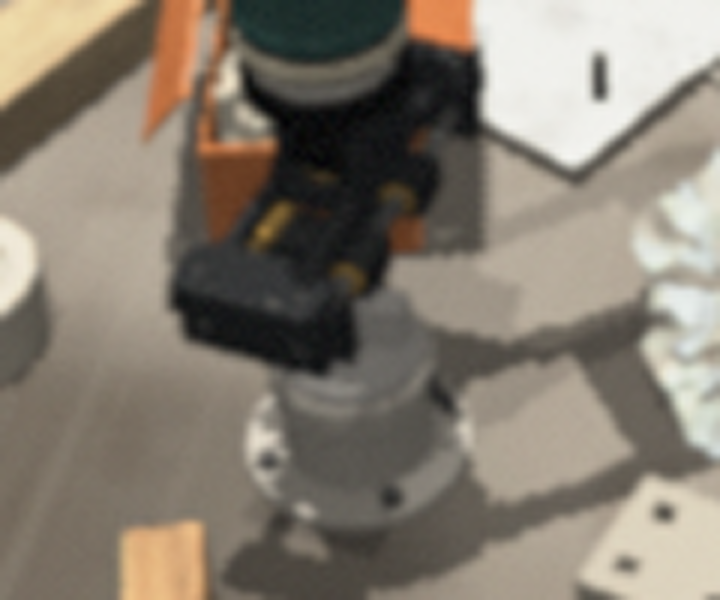

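The grip bar now points between the dark rib at (233,275) and the far side, and the flange rests on the collar. I release and move clear to check.

>>> step_arm --commands '[{"slide": [0.0, 0.0, 0.0], "roll": 0.2, "claw": 20}, {"slide": [0.0, 0.0, 0.0], "roll": 0.0, "claw": 30}, {"slide": [0.0, 0.0, 0.0], "roll": 0.0, "claw": 40}, {"slide": [0.0, 0.0, 0.0], "roll": 0.0, "claw": 40}]'

```text
time_s: 9.68
position: [463.6, 352.8, 87.0]
ee_rot: [[0.191, 0.982, 0.001], [0.982, -0.191, 0.001], [0.001, 0.001, -1.0]]
ft_force: [-0.7, 0.1, 0.2]
grip_width: 37.6
```

My first row wrongly kept roll 0.2, so the cap may have been nudged. I'll lift clear and measure it.

>>> step_arm --commands '[{"slide": [0.0, 0.0, -1.0], "roll": 0.0, "claw": 40}, {"slide": [0.0, 0.0, -2.0], "roll": 0.0, "claw": 40}, {"slide": [0.0, 0.0, -3.0], "roll": 0.0, "claw": 40}, {"slide": [-3.0, 0.0, -3.5], "roll": 0.0, "claw": 40}, {"slide": [-6.0, 1.0, -3.5], "roll": 0.0, "claw": 40}, {"slide": [-8.0, 2.0, -3.5], "roll": 0.0, "claw": 40}, {"slide": [-8.0, 2.0, -3.5], "roll": 0.0, "claw": 40}, {"slide": [-8.0, 2.0, -3.5], "roll": 0.0, "claw": 40}]'

```text
time_s: 10.35
position: [471.5, 145.0, 190.6]
ee_rot: [[0.19, 0.982, 0.002], [0.982, -0.19, 0.001], [0.001, 0.001, -1.0]]
ft_force: [1.0, -0.9, -0.2]
grip_width: 39.9
```

```bash
cat > m.py <<'E'
from h import *
import sys
np.set_printoptions(precision=1,suppress=True)
k=sys.argv[1]
plan((464,353,88.5),79.5)
for nm,crop in (("side",(180,240,262,306)),("top",(85,145,155,215))):
    im=vision.get_image(nm); save(nm+k+".png",im,8,crop)
    K,R,t=cam(im); v,u=np.mgrid[0:384,0:512]; d=im["z_map"]
    P=np.stack([u*d,v*d,d],-1)@np.linalg.inv(K).T; W=(P-t)@R
    m=(np.hypot(W[...,0]-464,W[...,1]-353)<50)&(d>0); Q=W[m]
    for lo,hi in ((95,115),(62,74)):
        s=Q[(Q[:,2]>lo)&(Q[:,2]<hi)]
        if len(s)>5:
            c=s[:,:2].mean(0); U,S,V=np.linalg.svd(s[:,:2]-c); print(nm,lo,hi,len(s),"c",c,"medz",np.median(s[:,2]),"p90",np.percentile(s[:,2],90),"mid",(s.min(0)+s.max(0))/2,"ang",np.degrees(np.arctan2(V[0,1],V[0,0])))
    for n in ["cap_grip","cap_tip","pot_rim"]:
        print(n,[ (np.round(r["position"],1),round(r["score"],2)) for r in spotter.mark_of(n,im)])
E
python3 m.py 9
```

```text
t 10.35 pos [471.5 145.  190.6] yaw 79.02 tilt [ 0.  0. -1.] w 39.9 F [ 1.  -0.9 -0.2] M [ 0.  -0.2  0. ]
slide [ 6.8 -1.6  3.4] roll -0.008 q6 -1.13
side 95 115 115 c [462.8 356.7] medz 102.36834473676974 p90 104.90694155944811 mid [464.7 354.7 100.8] ang 169.0449114051253
side 62 74 243 c [464.2 366.9] medz 67.17659253209223 p90 69.3421968884506 mid [461.8 363.7  67.4] ang -177.82812265036452
cap_grip [(array([218.3, 262.8]), 0.59)]
cap_tip [(array([209. , 257.5]), 0.97)]
pot_rim []
top 95 115 139 c [461.7 350.9] medz 104.72204879259021 p90 107.75885866111574 mid [461.8 350.5 105.2] ang 171.3015157260754
top 62 74 318 c [460.1 350.7] medz 68.1301073285797 p90 71.80622376262185 mid [462.9 354.2  68. ] ang -144.79332559437555
cap_grip [(array([108.7, 176. ]), 0.68)]
cap_tip [(array([111.8, 166.9]), 0.94)]
pot_rim [(array([112.8, 181.3]), 0.7)]
```

View pics/side9.png

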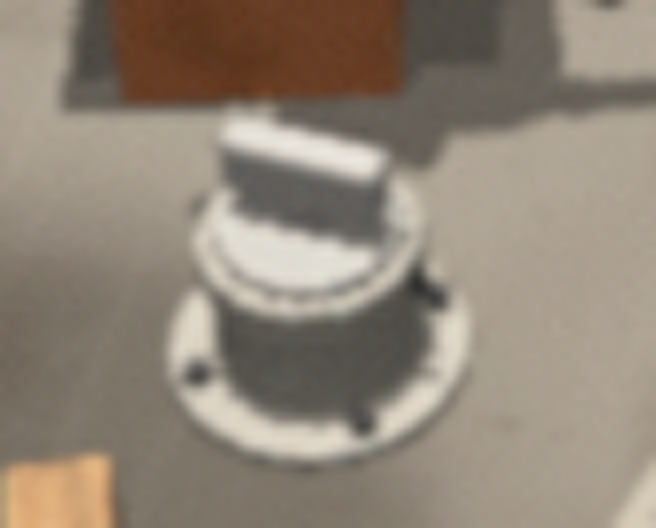

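View pics/top9.png

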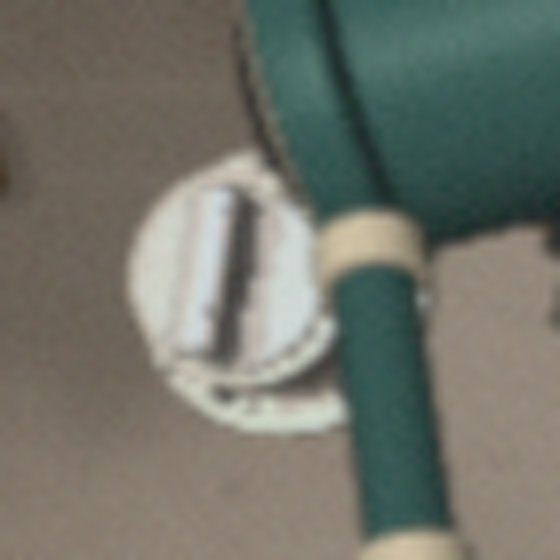

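Cap down and clear. In the side view the bar line runs (208,257) to (228,261), parallel to the line of the ribs at (204,266) and (233,275). The flange is flush on the collar. In the top view the bar runs (112,169) to (109,189), and the arm covers part of the foot.

Bar angle is -11.0° (side), -8.7° (top) and -11° (gripper), against ribs at -10.5°. The bar top is near z 104, with 104 expected for closed, and the flange top is near 67–68, with 68 expected. I hand it in.

```bash
python3 -c "
from h import *
print(robot.hand_in())"
```

```text
the job is handed in; nothing more can be done
None
```

The wide pot's cap is closed, lined up with the ribs and released, and I handed the job in with the arm clear at about 10.5 s. I turned it about 48° anticlockwise to the gaps and lowered it, and it touched 11.8 mm below its start height. I then screwed it about 75° clockwise, and the forces I read stayed under about 8 N.

**Last checks:**
- **Angle:** the bar measured -11.0° in the side view and -8.7° in the top view, against ribs at about -10.5°. The two cameras differ by about 2°, and the gripper's own angle (-11°) agrees with the side view.
- **Height:** the bar top was at about 104–105 mm (104 expected when closed). The flange top was at about 67–68 mm (68 expected).
- **Slip during release:** one opening row wrongly kept a turn of 0.2 rad, which could have nudged the cap. The measurements above were taken after that and show it still in line with the ribs.
- **Not found or not checked:** the network did not find `pot_rim` in the last side picture, and the arm hid part of the pot's foot in the last top picture. I never touched the slim pot, but I did not measure its cap again at the end.

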